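# Lower the card terminal's ratchet stand

## Task

A seated customer is next, so lower the card terminal on its tilting stand: press the thumb paddle of the stand's pawl lever to free the ratchet while the arm is still up and, keeping it pressed, push the arm down past its teeth until it lies fully down on its rest. Then let go, so that the pawl springs back into the teeth. Only push with the fingers: do not raise the arm, do not press on the terminal itself, and leave the tin, the stamp and the spool near it where they stand.

Things in the scene. Friction and masses are not known exactly. Their poses are not given: they have to be found in the camera images.
- stand: Steel card-terminal stand screwed to the counter. Origin on the counter straight below the hinge's middle; x: level, from the hinge towards the arm's free end; y: left of that; z up. Base plate 205 x 138 x 8 mm (x -50 to 155, y -73 to 65). Hinge axis along y. On its -y side, y = -52 mm: pawl lever over a toothed quadrant, 48 mm radius about the hinge, teeth 5 mm high every 0.157 rad.
- hinge_axis (a point): Middle of the arm's hinge axis, 62 mm above the counter, fixed to the stand. Frame of the arm, used below: origin here, x along the cradle to its free end (sloping up by stand_arm + 0.10 rad), y as the stand's, z square to the cradle.
- stand_arm (a joint): Tilting arm (88 mm wide cradle with the terminal), rad: 0 = fully down on its rest, where the cradle still slopes up by 0.10 rad; grows as it is raised. Starts at 0.40 to 0.66; end stop 0.80. The pawl lets it rise but not go down. The hinge is stiff: the arm stays where it is left, and pushing it down at the paddle, pawl free, takes 5 to 10 N.
- pawl (a joint): Pawl lever against the arm, rad: 0 = nose fully in a gap of the teeth, to 0.09 = nose riding on a tooth, from 0.10 = free of the teeth, 0.16 = paddle down on its stop. A spring returns it to 0: 3 N at the paddle at first, 5 N at the stop.
- paddle (a point): Middle of the top of the thumb paddle, a steel plate 34 x 30 x 4 mm at the lever's free end, just past the terminal's upper end on the -y side, with a rolled outer edge. With pawl 0: x 163, y -58, z 36 mm in the arm's frame; its face dips outward by 0.26 rad against the cradle. Pressing turns it about a pin at x 58, z 44 mm: it sinks 17 mm towards the arm. Free from above.
- terminal: The black card terminal lying in the cradle, fixed to it: 173 x 80 x 43 mm; origin in the middle of its underside. Not to be pressed.
- button_tin: Bystander: round lidded tin, 70 mm across, 46 mm high, standing loose on the counter; origin in the middle of its underside.
- date_stamp: Bystander: wooden hand stamp with a knob, 27 x 56 x 74 mm high, standing loose on the counter; origin in the middle of its underside.
- thread_spool: Bystander: spool of thread, 30 mm across, 55 mm high, standing loose on the counter; origin in the middle of its underside.

How it is judged:
On the way, in this order (a step that is already met when the one before it is completed fails the run):
1. the paddle is pressed until the pawl is free of the teeth, while the arm is still up (value of joint pawl above 0.11 rad and value of joint stand_arm above 0.25 rad), for 0.1 s.
2. the arm is pushed fully down (value of joint stand_arm below 0.03 rad), for 0.1 s.
At the end, for the whole second after the job is handed in: The arm lies fully down (stand_arm below 0.03 rad) and at rest, the pawl has sprung back into the teeth (pawl below 0.03 rad), and tin, stamp and spool are within 30 mm of where they stood (value of joint each of stand_arm, pawl below 0.03 rad and angular speed of terminal below 0.05 rad/s and distance of each of button_tin, date_stamp, thread_spool from where it was at the start of the episode below 0.03 m); the robot touches nothing.
It fails at once if the arm is raised above the highest position it can start from (value of joint stand_arm above 0.74 rad).
It fails at once if the terminal is pressed with more than 8 N (contact force between any of the fingers, the arm and terminal above 8 N).
It fails at once if the tin, the stamp or the spool is lifted or shifted by more than 30 mm (distance of any of button_tin, date_stamp, thread_spool from where it was at the start of the episode above 0.03 m).
It also fails if it takes over 35 s, if anything falls off the work surface, if the arm or the gripper's body presses on something with over 40 N, if the wrist force passes 120 N, or if a joint passes its speed limit or range.

## Robot

A 7-joint arm with a two-finger parallel gripper is mounted at the origin on a cart in front of the work surface, level with it; the furniture and walls round the work are solid. World frame = base frame: x ahead of the robot, y to its left, z up, the work surface at z = 0. Lengths are in m, angles in rad, forces in N, time in s.
With the tool pointing down it reaches from about 0.4 to 0.875 m from the base axis. Payload 19.3 kg.
Tool frame: the origin (TCP) lies at the very end of the fingers, on their centre line; the grasp point (between the pads) lies bot.pinch_z behind it (bot.pinch_z is the distance from the TCP to the grasp point, in m); z points along the fingers, y is the line along which they close (so a half turn about z gives the same grasp; the last joint's range is limited). The gripper opens to 85 mm and grips with 20 to 120 N. Pads are 22 mm wide; open, the fingers measure 114 mm over their backs; the gripper's body (76 mm by 85 mm) begins 54 mm behind the grasp point. The pads swing forward as they close: fully open they stand 13 mm farther back than shut.
Start: joints at [-1.368, 0.521, -0.036, 1.599, 0.021, 1.021, -0.113], TCP at [0.168, 0.602, 0.231] pointing down, gripper open.
Joint ranges: [-2.91, 2.91], [-0.3, 2.13], [-1.5, 1.42], [0.17, 2.43], [-1.26, 4.41], [0.16, 1.93], [-2.52, 2.52]. Speed limits (rad/s): [1.89, 1.89, 2.39, 2.39, 3.01, 3.01, 3.01].

## Interface

Orientations are given as [roll, pitch, yaw] about the fixed x, y, z axes, in that order (R = Rz(yaw) Ry(pitch) Rx(roll)).
In Python, from workcell import bot, grab_frame, ticket gives the robot as it stands.
- The arm moves only by the tool arm_command, never from a script. Its argument "commands" is a list of rows, each a list of 3 entries, a list of its own where there are three numbers: the shift along the world's x, y, z in mm, then the turn about the world's z in rad, then the gripper command: -1 is fully open, 1 is shut, values between are in proportion. In form: [[[tx, ty, tz], roll, fingers], ...]. A call has 1 to 20 rows; each row shifts and turns the commanded pose from where the row before left it; what a row does not reach is not made up. A row lasts 1/10 s, in which the tool goes at most 50 mm and 8.59 degrees, less where a joint would pass 70% of its speed; a pose out of reach is approached as far as the arm can. A call with a gripper value outside its range is refused whole. The fingers move at their own pace and stop on an object; "newtons" is the grip in N (left out, the last holds). Time passes only in rows, so rows that do not move let the fingers close. It gives the time, the measured TCP pose, the force, the opening and the grip force at its end, in the units of the state.
- bot.observe(): the state, without advancing time (a new reading comes with each control period).
- grab_frame(name): name is "side" or "top" or "wrist"; returns a dict with "image" (480x640x3 uint8, red, green, blue), "vertical_fov" (degrees; the focal length in pixels is half the picture's height over the tangent of half this angle, whatever the lens; pixels are square), "cx", "cy" (the principal point, pixels), "R" (3x3) and "t" (3): a world point X has camera coordinates R X + t. Camera axes: x right, y down, z forward; pixel columns grow to the right and rows downward; lengths in m; the calibration is good to about 2 mm. A picture is of the moment at which its call begins. There is no depth.
- ticket.job_done(): hands the job in; it is judged then, once.
The state is a dict: "clock": time; "qpos": joint angles; "qd": joint speeds; "joint_efforts": joint torques, N m; "position": TCP position; "tool_rot": TCP orientation; "force": force on the tool from outside, world axes, zero at the start; "moment": the same for the moment, N m; "grip_width": finger opening in m; "finger_force": force on a finger pad.
Only numpy, scipy, OpenCV 4.12 (cv2) and the standard library are available. Lean on these libraries where they do the work, as an engineer would, in place of code of your own. Each camera call takes 0.05 s, during which the arm holds its last target. There are 200 camera calls.

## Working session

There is one attempt and no reset: what is moved stays moved. The work goes in short steps, Python scripts to look and compute and a tool call to move; the robot and the scene stay as the last step left them, time stands still between calls to the robot, and variables do not carry over. Pictures are saved under pics/ and viewed, at most 10 in all, crops included, and the job is handed in when it is done.

Besides the shell and the picture viewer there is one more tool, called as name(argument=value, ...), one argument or row to a line, values as JSON. arm_command: Moves the arm, as the interface text tells. Its arguments: {"type":"object","properties":{"commands":{"type":"array"},"newtons":{"type":"number"}},"required":["commands"]}

```bash
mkdir -p pics; cat > h.py <<'E'
import numpy as np,cv2,pickle
from workcell import bot,grab_frame,ticket
def snap(n,tag):
    f=grab_frame(n); cv2.imwrite(f'pics/{tag}.png',f['image'][:,:,::-1]); pickle.dump(dict(f),open(f'pics/{tag}.pkl','wb')); return f
def load(tag): return pickle.load(open(f'pics/{tag}.pkl','rb'))
def K(f):
    F=240/np.tan(np.radians(f['vertical_fov'])/2); return F
def ray(f,u,v):
    d=np.array([(u-f['cx'])/K(f),(v-f['cy'])/K(f),1.]); R=np.array(f['R']); t=np.array(f['t'])
    return -R.T@t, R.T@d/np.linalg.norm(d)
def plane(f,u,v,z):
    o,d=ray(f,u,v); return o+d*(z-o[2])/d[2]
def tri(*obs):
    A=np.zeros((3,3));b=np.zeros(3);rs=[ray(*o) for o in obs]
    for o,d in rs:
        P=np.eye(3)-np.outer(d,d);A+=P;b+=P@o
    X=np.linalg.solve(A,b); return X,[np.linalg.norm((np.eye(3)-np.outer(d,d))@(X-o)) for o,d in rs]
def proj(f,X):
    c=np.array(f['R'])@np.array(X)+np.array(f['t']); return c[:2]/c[2]*K(f)+[f['cx'],f['cy']]
E
python3 - <<'E'
from h import *
for n in('side','top','wrist'):
    f=snap(n,n+'0'); print(n,f['vertical_fov'],f['cx'],f['cy'],ray(f,320,240))
print(bot.observe(),bot.pinch_z)
E
```

```text
side 44.701613674166076 317.01874835232735 247.61840546430267 (array([0.40451241, 0.75766487, 0.61608581]), array([ 0.06226724, -0.89956454, -0.43232677]))
top 52.87715554461223 315.7259625755236 236.62310079884094 (array([ 0.25247277, -0.26171298,  1.13796722]), array([ 0.19950374, -0.02675384, -0.97953177]))
wrist 67.2037625362894 320.5059858499287 241.57500671104629 (array([0.10409037, 0.61921933, 0.37366455]), array([ 0.24894041, -0.07220795, -0.96582332]))
{'clock': 0.15, 'qpos': array([-1.36820934,  0.52189724, -0.03631434,  1.59985136,  0.02121107,
        1.02109853, -0.11280394]), 'qd': array([ 1.60228089e-05, -3.20775904e-03,  2.14259814e-03, -1.65566633e-03,
        3.12598113e-04, -1.02045083e-03, -1.07255349e-03]), 'joint_efforts': array([ 1.15094095e-03, -9.27394724e+01,  1.98084220e+00, -3.70052040e+01,
        1.79784629e-02,  6.64950960e-03,  7.16325098e-05]), 'position': array([0.16835771, 0.60164447, 0.23085475]), 'tool_rot': array([-3.14072650e+00,  7.36247045e-05,  2.86878342e+00]), 'force': array([ 0.15050021, -0.65801323, -0.907928  ]), 'moment': array([ 0.02329991,  0.00396276, -0.04098827]), 'finger_force': 0.0, 'grip_width': 0.08525548955696423} 0.0187
```

View pics/side0.png

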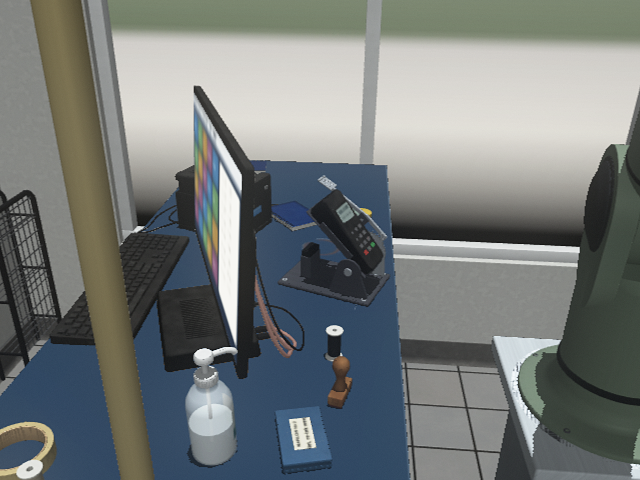

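View pics/top0.png

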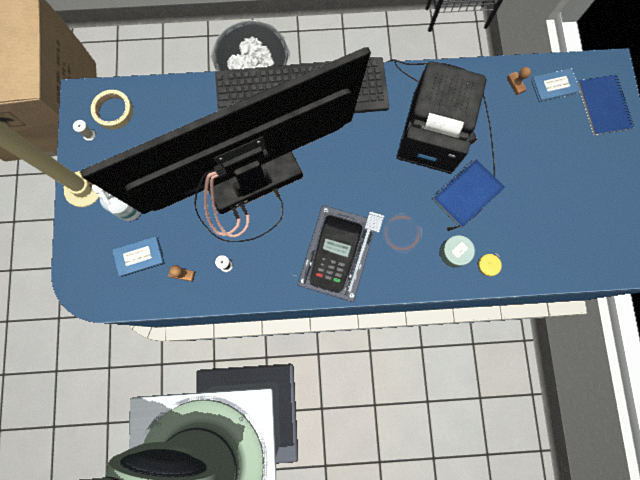

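The side view shows the stand at about (345,250) with the pale paddle at (327,183), and the monitor to its left. The top view shows the stand at (335,252) with the paddle at (375,222), the spool at (223,263), the stamp at (182,273) and the tin at (458,250). I'll zoom in on both.

```bash
python3 - <<'E'
from h import *
a=load('side0')['image'][165:315,265:405,::-1]; b=load('top0')['image'][195:310,285:400,::-1]
a=cv2.resize(a,None,fx=4,fy=4,interpolation=cv2.INTER_CUBIC)[:600,:400]; b=cv2.resize(b,None,fx=3.4,fy=3.4,interpolation=cv2.INTER_CUBIC)
o=np.zeros((600,800,3),np.uint8);o[:,:400]=a;o[:b.shape[0],402:402+b.shape[1]]=b
cv2.imwrite('pics/zoom.png',o)
f=load('top0')
for n,u,v,z in[('base nearL',303,284,.008),('hinge',330,275,.06),('paddle',375,222,.17),('tin',458,250,.046),('spool',223,263,.055),('stamp',182,273,.0),('mon',369,52,.3),('yellow',489,265,.03)]:print(n,plane(f,u,v,z).round(3))
print(tri((f,375,222),(load('side0'),327,183)))
E
```

```text
base nearL [ 0.38  -0.246  0.008]
hinge [ 0.391 -0.308  0.06 ]
paddle [ 0.48  -0.404  0.17 ]
tin [ 0.431 -0.607  0.046]
spool [ 0.434 -0.068  0.055]
stamp [0.425 0.039 0.   ]
mon [ 0.787 -0.404  0.3  ]
yellow [ 0.394 -0.68   0.03 ]
(array([ 0.47340809, -0.400498  ,  0.19337327]), [np.float64(0.0012997922781425352), np.float64(0.001299792278142438)])
```

View pics/zoom.png

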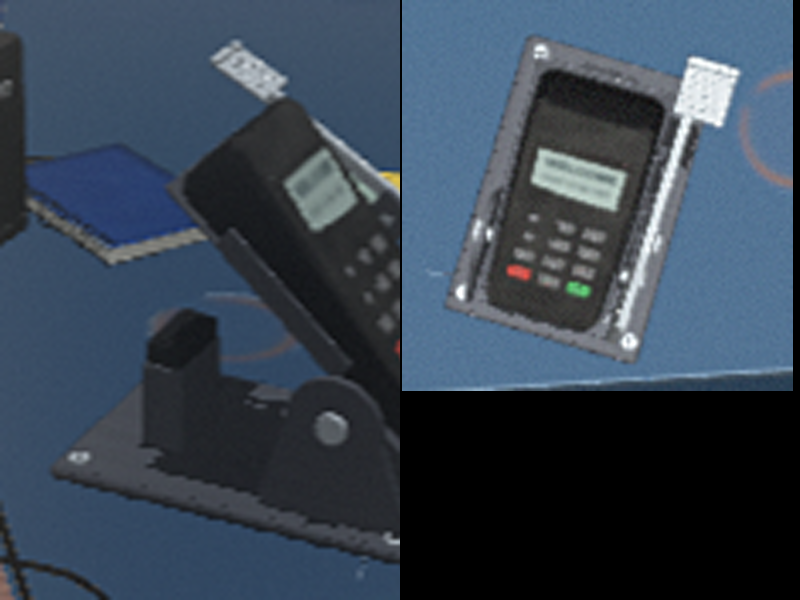

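The paddle is the pale 34 x 30 mm plate, at side (327,183) and top (375,222). The base plate's screws show in the top crop. Next I'll work out the stand frame and the arm angle.

```bash
python3 - <<'E'
from h import *
f=load('top0');s=load('side0')
up=lambda x,y:(285+(x-402)/3.4,195+y/3.4); us=lambda x,y:(265+x/4,165+y/4)
P={n:plane(f,*up(x,y),.008) for n,x,y in[('FL',530,35),('NL',445,306),('NR',635,361)]}
for k,v in P.items():print(k,v.round(4))
print('len',np.linalg.norm(P['FL']-P['NL']),'wid',np.linalg.norm(P['NR']-P['NL']))
a=P['FL']-P['NL'];b=P['NL']-P['NR'];h1=np.arctan2(a[1],a[0]);h2=np.arctan2(b[1],b[0])-np.pi/2
h=(h1+h2)/2;print('heading',h1,h2)
ex=np.array([np.cos(h),np.sin(h),0]);ey=np.array([-ex[1],ex[0],0])
C=[P['NL']+.05*ex-.065*ey,P['NR']+.05*ex+.073*ey,P['FL']-.155*ex-.065*ey]
print('origin',*[c.round(4) for c in C]);O=np.mean(C,0);O[2]=0
# paddle by white mask centroid in both views
def cen(f,box):
    u0,v0,u1,v1=box;im=f['image'][v0:v1,u0:u1].astype(int);m=(im.min(2)>140);v,u=np.nonzero(m);return u.mean()+u0,v.mean()+v0,m.sum()
ct=cen(f,(364,211,386,233));cs=cen(s,(316,174,338,190));print(ct,cs)
X,r=tri((f,*ct[:2]),(s,*cs[:2]));d=X-O;print('paddle',X.round(4),np.round(r,4),'stand frame',d@ex,d@ey,d[2])
th=np.arctan2(d[2]-.062,d@ex);print('radius',np.hypot(d[2]-.062,d@ex),'arm',th-np.arctan2(36,163)-.1)
# plate corners: far-left, far-right
for n,a,b in[('in-left/out?',(690,57),(236,40)),('out-right',(740,70),(288,75))]:print(n,tri((f,*up(*a)),(s,*us(*b))))
def pad(q,p):
    x,z=163-58,36-44;c,sn=np.cos(p),np.sin(p);x,z=58+c*x+sn*z,44-sn*x+c*z
    t=q+.1;return O+(ex*(x*np.cos(t)-z*np.sin(t))-58*ey)/1000+[0,0,.062+(x*np.sin(t)+z*np.cos(t))/1000]
for q in(th-.317,.5,.4,.3,.2,.1,0):print(round(q,2),pad(q,0).round(4),pad(q,.16).round(4))
print('monitor/pole',tri((f,88,175),(s,250,165)),plane(f,80,187,0),plane(f,120,205,.1))
E
```

```text
FL [ 0.568  -0.3047  0.008 ]
NL [ 0.3786 -0.2331  0.008 ]
NR [ 0.3326 -0.3608  0.008 ]
len 0.20249984300995347 wid 0.1356945352093197
heading -0.3612179162380652 -0.3457313675585114
origin [ 0.403  -0.3114  0.008 ] [ 0.4048 -0.3096  0.008 ] [ 0.4001 -0.312   0.008 ]
(np.float64(373.7535211267606), np.float64(221.80985915492957), np.int64(284)) (np.float64(327.3917525773196), np.float64(182.48453608247422), np.int64(97))
paddle [ 0.4729 -0.3977  0.1957] [0.0018 0.0018] stand frame 0.09595007258082577 -0.05693086925983194 0.19570811706035107
radius 0.16457301417939174 arm 0.6309807154948689
in-left/out? (array([ 0.48415107, -0.38823543,  0.21641895]), [np.float64(0.006344591882290976), np.float64(0.006344591882291091)])
out-right (array([ 0.46916248, -0.41963645,  0.19012164]), [np.float64(0.0179429792373823), np.float64(0.01794297923738247)])
0.63 [ 0.4738 -0.3991  0.1977] [ 0.4824 -0.4023  0.1835]
0.5 [ 0.4897 -0.405   0.1837] [ 0.4964 -0.4075  0.1685]
0.4 [ 0.5005 -0.409   0.1717] [ 0.5059 -0.411   0.1559]
0.3 [ 0.5102 -0.4126  0.1586] [ 0.514  -0.414   0.1423]
0.2 [ 0.5186 -0.4157  0.1446] [ 0.5209 -0.4165  0.1279]
0.1 [ 0.5257 -0.4183  0.1297] [ 0.5264 -0.4185  0.1129]
0 [ 0.5313 -0.4203  0.1141] [ 0.5304 -0.42    0.0973]
monitor/pole (array([0.53713192, 0.08701229, 0.38984963]), [np.float64(0.0006801681545623854), np.float64(0.0006801681545622472)]) [0.65448426 0.28705212 0.        ] [0.57152511 0.14872458 0.1       ]
```

arm_command(
  commands=[
    [[20,-38,8],0,1],
    [[20,-38,8],-0.1,1],
    [[20,-38,8],-0.1,1],
    [[20,-38,8],-0.1,1],
    [[20,-38,8],-0.1,1],
    [[20,-38,8],-0.1,1],
    [[20,-38,8],-0.1,1],
    [[20,-38,8],-0.1,1],
    [[18,-40,0],-0.1,1],
    [[18,-40,0],-0.1,1],
    [[18,-40,0],-0.1,1],
    [[18,-40,0],-0.1,1],
    [[18,-40,0],-0.1,1],
    [[0,-40,0],-0.1,1],
    [[0,-40,0],-0.1,1],
    [[0,-40,0],-0.1,1],
    [[0,-40,0],-0.1,1],
    [[0,0,0],-0.05,1],
  ],
)

```text
clock: 1.95
position: [0.4178, -0.0665, 0.2955]
tool_rot: [3.141, 0.0, 1.209]
force: [0.4, 0.3, -0.3]
grip_width: -0.0001
finger_force: 0.0
```

arm_command(
  commands=[
    [[7,-42,0],0,1],
    [[7,-42,0],0,1],
    [[7,-42,0],0,1],
    [[7,-42,0],0,1],
    [[7,-42,0],0,1],
    [[7,-42,0],0,1],
    [[7,-42,0],0,1],
    [[7,-42,0],0,1],
    [[0,0,-30],0,1],
    [[0,0,-30],0,1],
    [[0,0,0],0,1],
  ],
)

```text
clock: 3.05
position: [0.4731, -0.397, 0.2319]
tool_rot: [-3.136, -0.001, 1.218]
force: [-0.2, 0.2, 1.4]
grip_width: 0.0001
finger_force: 0.0
```

```bash
python3 - <<'E'
from h import *
s=snap('side','side1');t=snap('top','top1');w=snap('wrist','wrist1')
o=bot.observe();print(o['position'],o['force'],o['tool_rot'],o['qpos'])
a=cv2.resize(s['image'][120:300,270:403,::-1],None,fx=3,fy=3,interpolation=2)
b=cv2.resize(w['image'][:,:,::-1],(400,300))
c=cv2.resize(t['image'][190:290,320:453,::-1],None,fx=3,fy=3,interpolation=2)
O=np.zeros((600,800,3),np.uint8);O[:540,:399]=a;O[:300,400:]=b;O[300:600,400:799]=c;cv2.imwrite('pics/z1.png',O)
E
```

```text
[ 0.47474419 -0.398395    0.23666796] [-0.11427158 -0.91417167  1.19952227] [3.14055610e+00 4.30194791e-04 1.21894230e+00] [ 0.18134236  0.59141906  0.6517522   1.63407865 -0.40001603  1.05201519
  0.60033647]
```

View pics/z1.png

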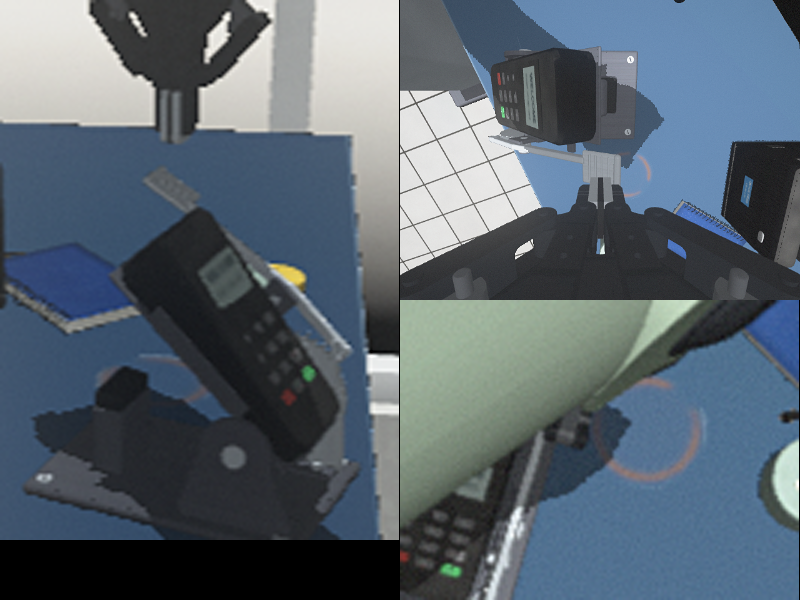

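The side view shows the closed fingers directly over the paddle, at crop (175,140) against (172,187). The wrist view agrees, and the terminal is clear. Now I'll lower onto the paddle and press.

arm_command(
  commands=[
    [[0,-2,-16],0,1],
    [[1,0,-12],0,1],
    [[2,-1,-5],0,1],
    [[2,-1,-5],0,1],
    [[2,-1,-5],0,1],
    [[2,0,-4],0,1],
    [[0,0,0],0,1],
  ],
)

```text
clock: 3.9
position: [0.4838, -0.4035, 0.1882]
tool_rot: [3.141, 0.001, 1.219]
force: [1.3, -0.7, 5.6]
grip_width: 0.0002
finger_force: 2.3
```

```bash
python3 - <<'E'
from h import *
o=bot.observe();print(o['position'],o['force'],o['tool_rot'])
E
```

```text
[ 0.48380601 -0.40351864  0.18817294] [ 1.2856512 -0.7055552  5.6292686] [3.14105643e+00 6.43193916e-04 1.21885934e+00]
```

arm_command(
  commands=[
    [[1,0,-2],0,1],
    [[1,0,-2],0,1],
    [[0,0,0],0,1],
  ],
)

```text
clock: 4.2
position: [0.4858, -0.4042, 0.1853]
tool_rot: [3.14, 0.001, 1.218]
force: [0.8, -0.8, 11.2]
grip_width: 0.0
finger_force: 5.0
```

```bash
python3 - <<'E'
from h import *
s=snap('side','side2');w=snap('wrist','wrist2')
o=bot.observe();print(o['position'],o['force'],o['tool_rot'])
O=np.zeros((540,800,3),np.uint8);O[:,:399]=cv2.resize(s['image'][120:300,270:403,::-1],None,fx=3,fy=3,interpolation=2)
O[:400,400:]=cv2.resize(w['image'][40:340,170:470,::-1],(400,400));cv2.imwrite('pics/z2.png',O)
E
```

```text
[ 0.48578384 -0.40414241  0.18532077] [ 0.37180708 -1.40989042 10.72028886] [3.13945675e+00 1.24976804e-03 1.21837601e+00]
```

View pics/z2.png

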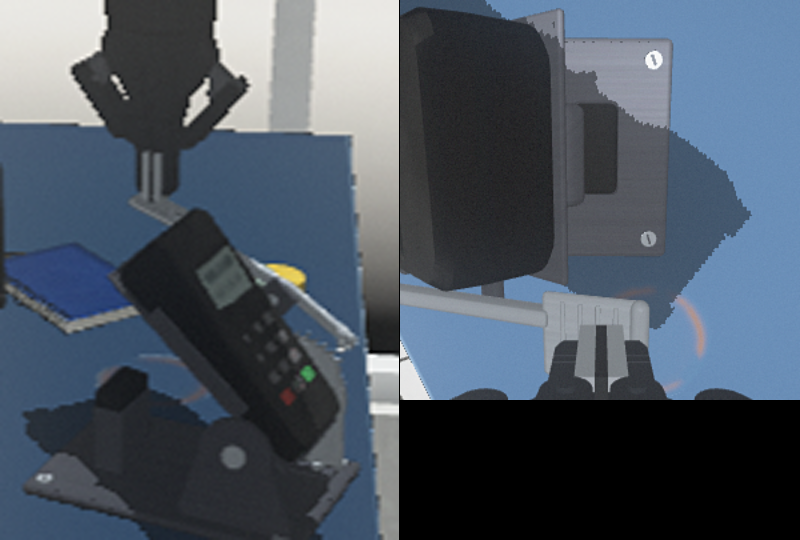

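The fingers rest on the middle of the paddle and it is pressed down: about 10 N, and the paddle plate now lies level with the terminal's top corner. I'll follow the arc down.

arm_command(
  commands=[
    [[4,-2,-4],0,1],
    [[4,-2,-4],0,1],
    [[4,-1,-5],0,1],
    [[3,-1,-5],0,1],
    [[3,-1,-5],0,1],
    [[3,-1,-5],0,1],
  ],
)

```text
clock: 4.9
position: [0.5077, -0.4123, 0.1576]
tool_rot: [3.138, 0.001, 1.219]
force: [4.4, -2.6, 14.7]
grip_width: -0.0003
finger_force: 6.9
```

arm_command(
  commands=[
    [[3,-1,-5],0,1],
    [[3,-1,-5],0,1],
    [[3,-1,-5],0,1],
    [[3,-1,-5],0,1],
    [[3,-1,-5],0,1],
    [[2,-1,-5],0,1],
  ],
)

```text
clock: 5.5
position: [0.5239, -0.4183, 0.1272]
tool_rot: [3.139, 0.001, 1.218]
force: [1.7, -1.9, 10.7]
grip_width: -0.0001
finger_force: 5.5
```

```bash
python3 - <<'E'
from h import *
s=snap('side','side3');w=snap('wrist','wrist3')
o=bot.observe();print(o['position'],o['force'],o['tool_rot'])
O=np.zeros((540,800,3),np.uint8);O[:,:399]=cv2.resize(s['image'][120:300,270:403,::-1],None,fx=3,fy=3,interpolation=2)
O[:400,400:]=cv2.resize(w['image'][40:340,170:470,::-1],(400,400));cv2.imwrite('pics/z3.png',O)
E
```

```text
[ 0.52416661 -0.41825909  0.12680189] [ 3.12835847 -3.73027395  5.8361688 ] [3.13937551e+00 1.49722032e-03 1.21869688e+00]
```

View pics/z3.png

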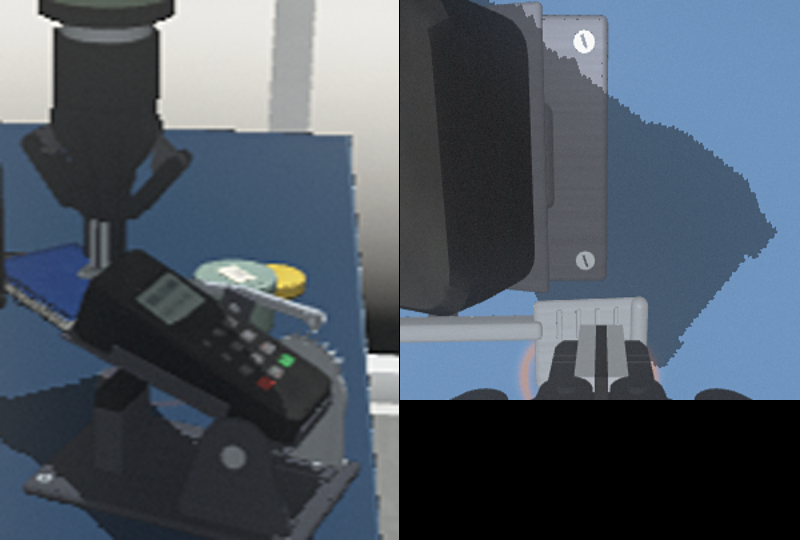

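The arm is roughly three quarters down, and the fingers are still centred on the paddle. I'll continue to the rest.

arm_command(
  commands=[
    [[2,-1,-6],0,1],
    [[2,0,-5],0,1],
    [[1,-1,-5],0,1],
    [[1,0,-5],0,1],
    [[1,0,-5],0,1],
    [[1,0,-4],0,1],
  ],
)

```text
clock: 6.2
position: [0.5331, -0.4213, 0.0978]
tool_rot: [3.136, 0.003, 1.219]
force: [7.4, -7.8, 10.0]
grip_width: -0.0002
finger_force: 6.6
```

arm_command(
  commands=[
    [[0,0,-2],0,1],
    [[0,0,-2],0,1],
    [[0,0,0],0,1],
  ],
)

```text
clock: 6.5
position: [0.5333, -0.4217, 0.0954]
tool_rot: [3.135, 0.003, 1.218]
force: [3.0, -3.3, 30.1]
grip_width: 0.0001
finger_force: 14.8
```

```bash
python3 - <<'E'
from h import *
s=snap('side','side4');w=snap('wrist','wrist4')
o=bot.observe();print(o['position'],o['force'],o['tool_rot'])
O=np.zeros((540,800,3),np.uint8);O[:,:399]=cv2.resize(s['image'][150:330,270:403,::-1],None,fx=3,fy=3,interpolation=2)
O[:400,400:]=cv2.resize(w['image'][40:340,170:470,::-1],(400,400));cv2.imwrite('pics/z4.png',O)
E
```

```text
[ 0.53330062 -0.42165487  0.09549624] [ 3.89095468 -4.91904037 29.00410677] [3.13494294e+00 2.82264712e-03 1.21850791e+00]
```

View pics/z4.png

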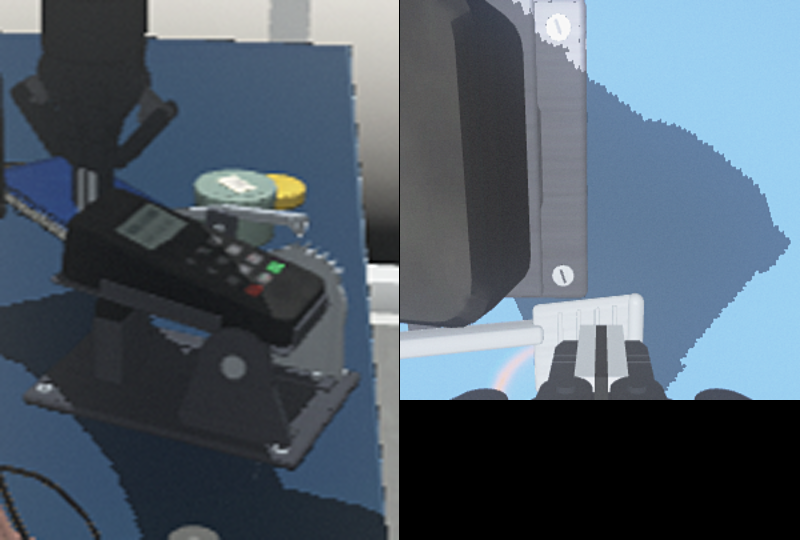

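The force rose sharply to 30 N at the predicted height, and the cradle lies on its rest post. I'll let go by moving straight up.

arm_command(
  commands=[
    [[0,0,-1],0,1],
    [[0,0,0],0,1],
    [[0,0,6],0,1],
    [[0,0,8],0,1],
    [[0,0,10],0,1],
    [[0,0,20],0,1],
    [[0,0,30],0,1],
    [[0,0,40],0,1],
    [[0,0,40],0,1],
    [[0,0,40],0,1],
    [[0,0,0],0,1],
    [[0,0,0],0,1],
  ],
)

```text
clock: 7.8
position: [0.5312, -0.419, 0.2858]
tool_rot: [3.141, -0.0, 1.219]
force: [-0.3, -0.1, -0.6]
grip_width: -0.0004
finger_force: 0.0
```

```bash
python3 - <<'E'
from h import *
s=snap('side','side5');w=snap('wrist','wrist5')
o=bot.observe();print(o['position'],o['force'])
O=np.zeros((540,800,3),np.uint8);O[:,:399]=cv2.resize(s['image'][150:330,270:403,::-1],None,fx=3,fy=3,interpolation=2)
O[:400,400:]=cv2.resize(w['image'][0:300,170:470,::-1],(400,400));cv2.imwrite('pics/z5.png',O)
E
```

```text
[ 0.53096933 -0.41861748  0.28418266] [0.80382044 0.92459172 0.66857425]
```

View pics/z5.png

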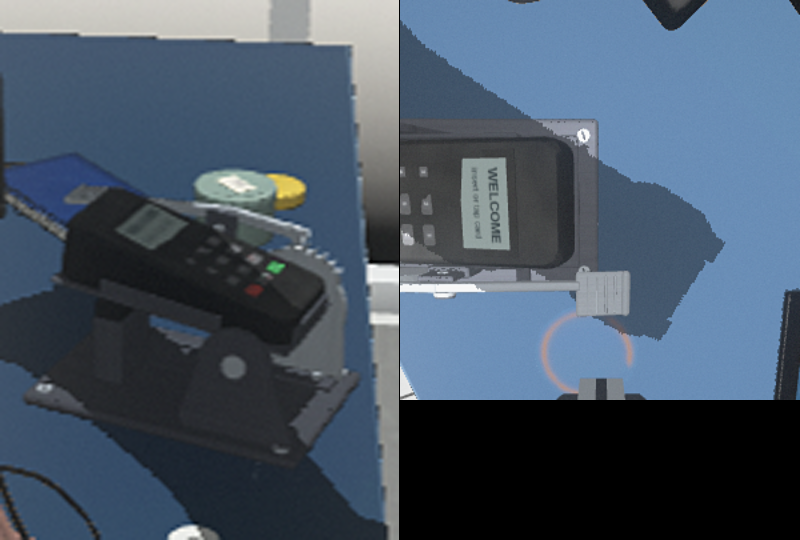

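The arm lies in the same place as before letting go, and the paddle has risen again, at side crop (88,194) and wrist crop (603,293). I'll check its height: it should be 114 mm with the pawl home, or 97 mm if still pressed.

```bash
python3 - <<'E'
from h import *
s=load('side5');w=load('wrist5')
print(tri((s,299.3,214.7),(w,322.3,219.8)))
for n,z in[('in teeth',.1141),('pressed',.0973),('riding',.1046)]:print(n,proj(s,[.5313,-.4203,z]),proj(w,[.5313,-.4203,z]))
# bystander/arm shift between held-down and released frames
a,b=load('side4')['image'],s['image']
print(np.abs(a[215:290,300:350].astype(int)-b[215:290,300:350]).mean())
E
```

```text
(array([ 0.53244984, -0.41953426,  0.10966035]), [np.float64(0.00025876941425121753), np.float64(0.0002587694142509482)])
in teeth [299.97659444 212.71659327] [321.65011265 221.91730602]
pressed [299.96593721 219.7211271 ] [321.62065306 218.11661122]
riding [299.97055286 216.68746002] [321.63309776 219.72214983]
3.208
```

That reading (110 mm) falls between home (114 mm) and riding on a tooth (105 mm). To settle it, I'll overlay the predicted paddle outlines for both cases on the pictures.

```bash
python3 - <<'E'
from h import *
s=load('side5');w=load('wrist5')
O=np.array([.4026,-.311,0]);h=-.3535;ex=np.array([np.cos(h),np.sin(h),0]);ey=np.array([-ex[1],ex[0],0])
def pt(x,y,z,p,q=0):
    x,z=x-58,z-44;x,z=58+np.cos(p)*x+np.sin(p)*z,44-np.sin(p)*x+np.cos(p)*z
    t=q+.1;return O+(ex*(x*np.cos(t)-z*np.sin(t))+y*ey)/1000+[0,0,.062+(x*np.sin(t)+z*np.cos(t))/1000]
def quad(p): return [pt(163+a*np.cos(.26),-58+b,36-a*np.sin(.26),p) for a,b in((-17,-15),(17,-15),(17,15),(-17,15))]
out=np.zeros((600,800,3),np.uint8)
for f,(u0,v0,wd,ht),k,ox in((s,(285,195,50,75),8,0),(w,(270,170,100,150),4,400)):
    im=cv2.resize(np.ascontiguousarray(f['image'][v0:v0+ht,u0:u0+wd,::-1]),None,fx=k,fy=k,interpolation=cv2.INTER_CUBIC)
    for p,c in((0,(0,255,0)),(.09,(0,0,255))):
        q=np.array([(proj(f,X)-[u0,v0]+.5)*k for X in quad(p)]);cv2.polylines(im,[q.astype(np.int32)],True,c,1)
    out[:,ox:ox+400]=im
cv2.imwrite('pics/ov.png',out)
E
```

```text
(no output)
```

View pics/ov.png

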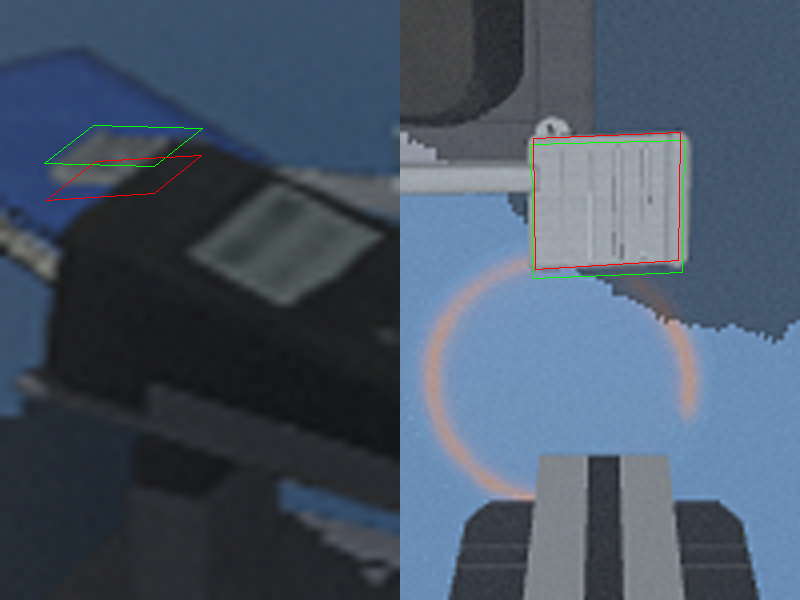

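The measured paddle matches the green (pawl home) outline to within about 1 px. I'll check that offset against a fixed point, and check that the arm did not creep when released.

```bash
python3 - <<'E'
from h import *
g=lambda n:cv2.cvtColor(load(n)['image'],cv2.COLOR_RGB2GRAY).astype(np.float32)
a,b=g('side4'),g('side5')
for box in((205,262,295,345),(270,310,278,330)):
    y0,y1,x0,x1=box;print(cv2.phaseCorrelate(a[y0:y1,x0:x1].copy(),b[y0:y1,x0:x1].copy(),cv2.createHanningWindow((x1-x0,y1-y0),cv2.CV_32F)))
# fixed base-plate screw, top vs side: residual in side rows
f,s=load('top0'),load('side0')
X=plane(f,285+(540-402)/3.4,195+50/3.4,.009);print('screw predicted in side',proj(s,X),'seen',265+79/4,165+457/4)
X=plane(f,285+(461-402)/3.4,195+291/3.4,.009);print('screw2 predicted',proj(s,X),'seen',265+393/4,165+540/4)
E
```

```text
((-0.017746329122129367, -0.13559686416168404), 1.0486923694610595)
((0.5184985145990098, -0.18416485213183265), 0.48581428439528856)
screw predicted in side [282.62494303 278.07697117] seen 284.75 279.25
screw2 predicted [361.84774541 298.72701739] seen 363.25 300.0
```

The fixed screws show the same offset of about +1.2 rows in the side view, so the pawl is home and the arm hasn't crept. Handing in.

```bash
python3 -c "
from workcell import ticket
print(ticket.job_done())"
```

```text
the job is handed in; nothing more can be done
None
```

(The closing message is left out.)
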